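Lock the loose shelf stud

TASK

Three threaded studs for the new desk shelf stand on the desk, each with a small nut below and a larger lock nut above it. On one of them the lock nut still stands clear of the nut below: run that lock nut down clockwise and tighten it firmly against the lower one, until it will turn no further, then let go. Do not loosen the two lock nuts that are already tight.

Things in the scene. Friction and masses are not known exactly. Their poses are not given: they have to be found in the camera images.
- lock_nut_mid (a point): Centre of the lock nut standing clear: plain dark steel hex nut, 40 mm across flats (46 over corners), 20 mm high, on an upright 20 mm stud whose top is 78 mm above the desk. z up; flats face its +x and -x and every 60 degrees; it moves with the nut. 48 to 52 mm above the desk when loose, about 38 when tight. Below it: a fixed smaller nut, 32 mm across flats, and spring washer, top at 30 mm
- lock_nut (a joint): Turn of that lock nut in rad, growing clockwise seen from above; each rad clockwise lowers it 10 mm. It starts between -1.15 and -0.8, touches the spring washer at 0, and stops hard at 0.22. It runs stiffly and stiffens as it goes down: 0.18 N m at the start, 0.26 N m at the end. It stays where it is left
- nut_b (a joint): Turn in rad of the lock nut on a second, identical foot, same meaning; already tight (0.13 to 0.2), its underside on the washer, 28 to 29 mm above the desk. Each foot is an 80 mm square steel plate, 8 mm thick, fixed to the desk, with one stud upright at its centre
- nut_c (a joint): Turn in rad of the lock nut on a third foot, same meaning; already tight (0.13 to 0.2)

How it is judged:
By the outcome, as a careful person would: the job done as asked, in the order asked, and still so for the second after the job is handed in, with the robot touching nothing.
It also fails if it takes over 32 s, if anything falls off the work surface, if the arm or the gripper's body presses on something with over 40 N, if the wrist force passes 120 N, or if a joint passes its speed limit or range.

ROBOT

A 7-joint arm with a two-finger parallel gripper is mounted at the origin on a cart in front of the work surface, level with it; the furniture and walls round the work are solid. World frame = base frame: x ahead of the robot, y to its left, z up, the work surface at z = 0. Lengths are in m, angles in rad, forces in N, time in s.
With the tool pointing down it reaches from about 0.35 to 0.9 m from the base axis. Payload 19.9 kg.
Tool frame: the origin (TCP) lies between the finger pads; the fingertips stand 22 mm ahead of it and the grasp point (between the pads) lies 3 mm ahead of it; z points along the fingers, y is the line along which they close (so a half turn about z gives the same grasp; the last joint's range is limited). The gripper opens to 85 mm and grips with 20 to 120 N. Pads are 22 mm wide; open, the fingers measure 114 mm over their backs; the gripper's body (76 mm by 85 mm) begins 54 mm behind the grasp point. The pads swing forward as they close: fully open they stand 13 mm farther back than shut.
Start: joints at [1.3, 0.417, -0.01, 1.614, 0.005, 1.111, -0.053], TCP at [0.142, -0.609, 0.253] pointing down, gripper open.
Joint ranges: [-2.81, 2.81], [-0.39, 2.02], [-1.27, 1.25], [0.06, 2.57], [-1.19, 4.33], [0.19, 2], [-2.82, 2.82]. Speed limits (rad/s): [1.89, 1.89, 2.39, 2.39, 3.01, 3.01, 3.01].

INTERFACE

Orientations are given as a rotation vector (axis times angle).
In Python, from cell import sensors, cams, manip gives the robot as it stands. The module is installed in compiled form; this text tells all that it offers.
- The arm moves only by the tool drive_tool, never from a script. Its argument "increments" is text: rows parted by semicolons, each of 7 numbers parted by spaces: the shift along the world's x, y, z as a fraction of full scale, then the turn, a rotation vector about the world's x, y, z as a fraction of full scale, then the gripper's target within -1 to 1 (fully open at 1, half-way at 0, shut at -1). A call has 1 to 8 rows; each row shifts and turns the commanded pose from where the row before left it; what a row does not reach is not made up. Full scale, the value 1, is 0.025 m for a shift and 360 degrees for a turn. A row lasts 1/12 s, in which the tool goes at most 41.7 mm and 7.16 degrees, less where a joint would pass 70% of its speed; a pose out of reach is approached as far as the arm can. A call with a number of a shift or a turn outside -1 to 1 is refused whole. A call with a gripper value outside its range is refused whole. The fingers move at their own pace and stop on an object; the grip force is fixed at half the most. Time passes only in rows, so rows that do not move let the fingers close. It gives the time, the measured TCP pose, the force, the opening and the grip force at its end, in the units of the state.
- sensors.read_state(): the state, without advancing time (a new reading comes with each control period).
- cams.camera(name): name is "side" or "top"; returns (picture, depth): 420x560x3 uint8, red, green, blue; 420x560 float32, m along the optical axis (not along the pixel's ray), 0 where there is no reading.
- cams.camera_params(name): a dict with "camera_matrix" (3x3 intrinsics, pixels), "cam_to_world" (4x4, takes a point from camera to world coordinates). Camera axes: x right, y up, looking along -z (the intrinsics and any distortion apply to the point x, -y, -z); pixel columns grow to the right and rows downward; lengths in m; the calibration is good to about 2 mm. A picture is of the moment at which its call begins. camera_params takes no time and is no camera call.
- manip.sign_off(): hands the job in; it is judged then, once.
The state is a dict: "clock": time; "joints": joint angles; "qvel": joint speeds; "tau": joint torques, N m; "tool_pos": TCP position; "orientation": TCP orientation; "ft_force": force on the tool from outside, world axes, zero at the start; "moment": the same for the moment, N m; "gripper_width": finger opening in m; "finger_force": force on a finger pad.
Only numpy, scipy, OpenCV 4.12 (cv2) and the standard library are available. Lean on these libraries where they do the work, as an engineer would, in place of code of your own. Each camera call takes 0.05 s, during which the arm holds its last target. There are 200 camera calls.

## Working session

There is one attempt and no reset: what is moved stays moved. The work goes in short steps, Python scripts to look and compute and a tool call to move; the robot and the scene stay as the last step left them, time stands still between calls to the robot, and variables do not carry over. Pictures are saved under pics/ and viewed, at most 10 in all, crops included, and the job is handed in when it is done.

Besides the shell and the picture viewer there is one more tool, called after ">>>" as name(argument=value, ...), one argument or row to a line, values as JSON. drive_tool: Moves the arm, as the interface text tells. Its arguments: {"type":"object","properties":{"increments":{"type":"string"}},"required":["increments"]}

```bash
mkdir -p pics
cat > h.py <<'E'
import numpy as np,cv2
from cell import sensors,cams,manip
def shot(n,f):
    p,d=cams.camera(n); cv2.imwrite(f'pics/{f}.png',p[:,:,::-1]); np.save(f'{f}_d.npy',d); return p,d
def world(n,d):
    P=cams.camera_params(n);K=np.array(P['camera_matrix']);T=np.array(P['cam_to_world'])
    v,u=np.mgrid[:d.shape[0],:d.shape[1]]
    c=np.stack([(u-K[0,2])/K[0,0]*d,-(v-K[1,2])/K[1,1]*d,-d,np.ones_like(d)],-1)
    W=(c@T.T)[...,:3]; W[d==0]=np.nan; return W
E
python3 - <<'E'
from h import *
for n in('top','side'):
    p,d=shot(n,n+'0'); P=cams.camera_params(n); print({k:np.round(v,3).tolist() if hasattr(v,'__len__') and not isinstance(v,str) else v for k,v in P.items()})
s=sensors.read_state(); print({k:np.round(v,3) for k,v in s.items()})
a=[cv2.imread(f'pics/{n}0.png') for n in('top','side')]
E
```

```text
{'camera_matrix': [[409.389, 0.0, 278.223], [0.0, 409.389, 199.342], [0.0, 0.0, 1.0]], 'cam_to_world': [[0.015, 0.997, -0.075, 0.43], [-1.0, 0.014, -0.013, -0.038], [-0.012, 0.075, 0.997, 0.93], [0.0, 0.0, 0.0, 1.0]]}
{'camera_matrix': [[411.75, 0.0, 275.385], [0.0, 411.75, 205.311], [0.0, 0.0, 1.0]], 'cam_to_world': [[-0.591, 0.688, -0.421, 0.166], [-0.807, -0.498, 0.318, 0.243], [0.009, 0.527, 0.85, 0.801], [0.0, 0.0, 0.0, 1.0]]}
{'clock': np.float64(0.1), 'joints': array([ 1.301,  0.418, -0.01 ,  1.614,  0.005,  1.111, -0.053]), 'qvel': array([ 0.   , -0.003, -0.001, -0.001,  0.001,  0.001, -0.   ]), 'tau': array([ 1.0000e-03, -8.6582e+01,  6.8000e-01, -4.3563e+01,  1.9000e-02,
        5.0000e-03, -0.0000e+00]), 'tool_pos': array([ 0.142, -0.608,  0.253]), 'orientation': array([-3.12 , -0.358,  0.   ]), 'ft_force': array([-0.152, -0.164, -0.444]), 'moment': array([ 0.035, -0.018,  0.013]), 'finger_force': np.float64(0.0), 'gripper_width': np.float64(0.086)}
```

View pics/top0.png

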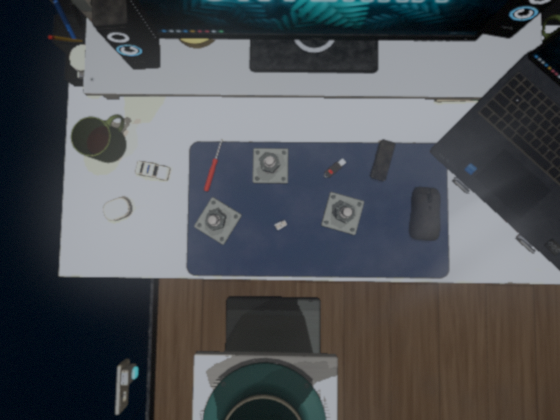

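View pics/side0.png

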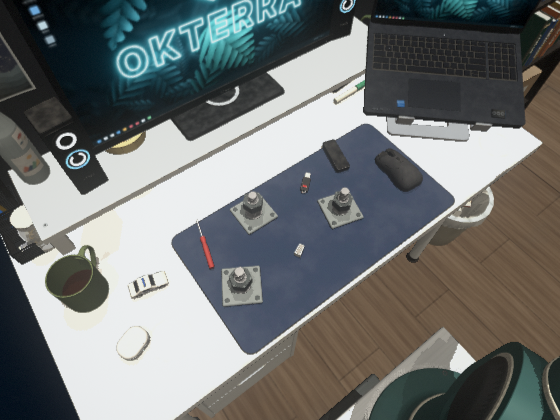

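Top view shows three feet at pixels (270,165), (217,220) and (343,212). In the side view they are at (253,205), (241,283) and (342,203). Next I'll measure nut heights from depth.

Run:
```python
from h import *
W={n:world(n,np.load(n+'0_d.npy')) for n in('top','side')}
for (u,v) in((270,165),(217,220),(343,212)):
    c=None
    for n in('top','side'):
        w=W[n].reshape(-1,3)
        if c is None:
            b=W[n][v-20:v+20,u-20:u+20].reshape(-1,3); t=b[b[:,2]>.068]; c=t[:,:2].mean(0)
        q=w[np.hypot(w[:,0]-c[0],w[:,1]-c[1])<.03]
        h=np.histogram(q[:,2],np.arange(-.004,.092,.004))
        t=q[q[:,2]>.07]
        print(n,np.round(c,3),'studtop',np.round((t[:,:2].min(0)+t[:,:2].max(0))/2,4),t[:,2].mean().round(4),h[0].tolist())
        r=np.hypot(*(q[:,:2]-c).T); a=q[(r>.012)&(r<.022)&(q[:,2]>.03)]
        print('  ann z pct',np.round(np.percentile(a[:,2],[10,50,80,95]),4))
ims=[]
for n,l in(('top',((270,165),(217,220),(343,212))),('side',((253,205),(241,280),(342,203)))):
    im=cv2.imread(f'pics/{n}0.png'); ims.append(np.hstack([cv2.resize(im[v-26:v+26,u-26:u+26],(260,260),interpolation=2) for u,v in l]))
cv2.imwrite('pics/crop0.png',np.vstack(ims))
```

```text
top [ 0.576 -0.006] studtop [ 0.5771 -0.0056] 0.0767 [0, 3, 130, 98, 0, 0, 0, 0, 0, 0, 2, 3, 7, 3, 23, 174, 35, 4, 4, 12, 49, 1, 0]
  ann z pct [0.0553 0.058  0.0592 0.0608]
side [ 0.576 -0.006] studtop [ 0.5729 -0.0029] 0.0766 [0, 2, 96, 105, 17, 12, 12, 19, 1, 0, 10, 17, 19, 21, 26, 151, 30, 9, 12, 12, 47, 0, 0]
  ann z pct [0.0567 0.0586 0.0605 0.0726]
top [0.449 0.111] studtop [0.4498 0.1112] 0.0767 [0, 4, 141, 82, 1, 0, 0, 0, 4, 6, 6, 13, 114, 93, 2, 3, 3, 4, 6, 19, 44, 2, 0]
  ann z pct [0.0434 0.0472 0.0487 0.0498]
side [0.449 0.111] studtop [0.446  0.1143] 0.0774 [0, 1, 120, 120, 15, 2, 0, 3, 11, 18, 18, 15, 82, 162, 6, 9, 8, 10, 6, 11, 68, 2, 0]
  ann z pct [0.0464 0.049  0.052  0.074 ]
top [ 0.47 -0.17] studtop [ 0.4697 -0.1704] 0.077 [0, 4, 154, 80, 1, 0, 0, 0, 8, 5, 3, 2, 107, 111, 2, 4, 3, 3, 4, 17, 45, 4, 0]
  ann z pct [0.0449 0.0478 0.0492 0.0503]
side [ 0.47 -0.17] studtop [ 0.4665 -0.1673] 0.0767 [0, 0, 110, 96, 16, 9, 5, 4, 17, 14, 23, 16, 69, 107, 13, 8, 8, 13, 8, 18, 42, 4, 0]
  ann z pct [0.0464 0.0487 0.0524 0.0733]
```

View pics/crop0.png

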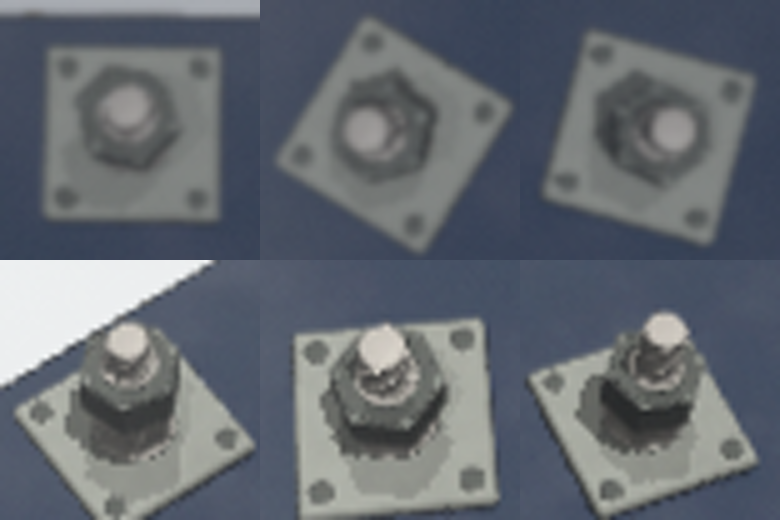

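The foot at top pixel (270,165) has the loose nut: its top is at 58.5 mm, while the other two are at about 48 mm. I'll measure the hex angle and the clearance to the shelf.

Run:
```python
from h import *
C=np.array([.575,-.005]); A=[]
for n in('top','side'):
    W=world(n,np.load(n+'0_d.npy')); w=W.reshape(-1,3)
    st=w[(np.hypot(*(w[:,:2]-C).T)<.015)&(w[:,2]>.0745)][:,:2]; 
    q=w[(np.hypot(*(w[:,:2]-C).T)<.03)&(w[:,2]>.053)&(w[:,2]<.064)][:,:2]
    th=np.radians(np.arange(0,60,1)); 
    f=[sum(np.ptp(q@[np.cos(t+k),np.sin(t+k)]) for k in np.arange(3)*np.pi/3)/3 for t in th]
    i=int(np.argmin(f)); t=th[i]
    print(n,'n',len(q),'flat angle',i,'width',np.round(f[i],4),np.round(max(f),4),'f',np.round(np.array(f[::4])*1e3,1), 'centre',np.round((q.max(0)+q.min(0))/2,4),'stud',st.mean(0).round(4))
    hi=w[(w[:,0]>.6)&(w[:,0]<.95)&(abs(w[:,1])<.15)&(w[:,2]>.05)]
    print('  shelf min x',np.percentile(hi[:,0],1).round(3),np.percentile(hi[:,2],[5,50,95]).round(3))
```

```text
top n 232 flat angle 45 width 0.0401 0.0441 f [42.6 43.2 43.6 44.  44.1 44.  43.7 43.2 42.5 41.9 41.  40.2 40.3 41.1
 41.8] centre [ 0.5761 -0.0059] stud [ 0.5762 -0.0059]
  shelf min x 0.708 [0.101 0.116 0.261]
side n 202 flat angle 49 width 0.041 0.0447 f [42.9 43.5 44.  44.4 44.6 44.7 44.7 44.4 43.9 43.2 42.3 41.5 41.  41.4
 42.1] centre [ 0.5734 -0.0028] stud [ 0.5723 -0.0028]
  shelf min x 0.705 [0.102 0.239 0.398]
```

>>> drive_tool(
  increments="0.618 0.863 -0.143 0 0 0.0123 1;0.618 0.863 -0.143 0 0 0.0123 1;0.618 0.863 -0.143 0 0 0.0123 1;0.618 0.863 -0.143 0 0 0.0123 1;0.618 0.863 -0.143 0 0 0.0123 1;0.618 0.863 -0.143 0 0 0.0123 1;0.618 0.863 -0.143 0 0 0.0123 1",
)

```text
clock: 0.68
tool_pos: [0.2504, -0.4564, 0.2279]
orientation: [-2.909, -1.185, 0.0]
ft_force: [0.9, -0.3, -0.4]
gripper_width: 0.0849
finger_force: 0.0
```

>>> drive_tool(
  increments="0.618 0.863 -0.143 0 0 0.0123 1;0.618 0.863 -0.143 0 0 0.0123 1;0.618 0.863 -0.143 0 0 0.0123 1;0.618 0.863 -0.143 0 0 0.0123 1;0.618 0.863 -0.143 0 0 0.0123 1;0.618 0.863 -0.143 0 0 0.0123 1;0.618 0.863 -0.143 0 0 0.0123 1",
)

```text
clock: 1.27
tool_pos: [0.3585, -0.3054, 0.203]
orientation: [-2.487, -1.919, 0.0]
ft_force: [0.3, 0.2, 0.7]
gripper_width: 0.0854
finger_force: 0.0
```

>>> drive_tool(
  increments="0.618 0.863 -0.143 0 0 0.0123 1;0.618 0.863 -0.143 0 0 0.0123 1;0.618 0.863 -0.143 0 0 0.0123 1;0.618 0.863 -0.143 0 0 0.0123 1;0.618 0.863 -0.143 0 0 0.0123 1;0.618 0.863 -0.143 0 0 0.0123 1;0.618 0.863 -0.143 0 0 0.0123 1",
)

```text
clock: 1.85
tool_pos: [0.4667, -0.1545, 0.1779]
orientation: [-1.884, -2.514, 0.0]
ft_force: [-0.0, -0.9, 0.5]
gripper_width: 0.0854
finger_force: 0.0
```

>>> drive_tool(
  increments="0.618 0.863 -0.143 0 0 0.0123 1;0.618 0.863 -0.143 0 0 0.0123 1;0.618 0.863 -0.143 0 0 0.0123 1;0.618 0.863 -0.143 0 0 0.0123 1;0.618 0.863 -0.143 0 0 0.0123 1;0.618 0.863 -0.143 0 0 0.0123 1;0.618 0.863 -0.143 0 0 0.0123 1",
)

```text
clock: 2.43
tool_pos: [0.5748, -0.0035, 0.1527]
orientation: [-1.144, -2.926, 0.0]
ft_force: [0.4, 0.1, 0.0]
gripper_width: 0.0856
finger_force: 0.0
```

>>> drive_tool(
  increments="0 -0.036 -0.8 0 0 0 1;0 0 -0.8 0 0 0 1;0 0 -0.8 0 0 0 0.6;0 0 -0.8 0 0 0 0.3;0 0 -0.8 0 0 0 0.2;0 0 0 0 0 0 0.2",
)

```text
clock: 2.93
tool_pos: [0.5724, -0.0056, 0.0497]
orientation: [-1.147, -2.92, 0.003]
ft_force: [-0.8, 0.1, -0.2]
gripper_width: 0.0514
finger_force: 0.0
```

>>> drive_tool(
  increments="0 0 0 0 0 0 -0.4;0 0 0 0 0 0 -0.4;0 0 0 0 0 0 -0.4;0 0 0 0 0 0 -0.4;0 0 0 0 0 0 -0.4",
)

```text
clock: 3.35
tool_pos: [0.5745, -0.0044, 0.0537]
orientation: [1.148, 2.924, 0.002]
ft_force: [5.5, 8.1, -20.4]
gripper_width: 0.0387
finger_force: 62.8
```

Run:
```python
from h import *
s=sensors.read_state(); print({k:np.round(v,3) for k,v in s.items()})
shot('side','side1'); p,d=shot('top','top1')
a=cv2.imread('pics/side1.png')[140:270,170:340]; cv2.imwrite('pics/c1.png',cv2.resize(a,None,fx=4,fy=4))
```

```text
{'clock': np.float64(3.35), 'joints': array([ 0.398,  0.667, -0.578,  1.859,  0.508,  0.766,  0.366]), 'qvel': array([ 0.001, -0.   , -0.001, -0.   ,  0.001, -0.002,  0.   ]), 'tau': array([ 4.4560e+00, -9.8817e+01, -1.2813e+01, -3.2391e+01,  8.5800e-01,
        2.1500e+00, -3.9000e-02]), 'tool_pos': array([ 0.574, -0.004,  0.054]), 'orientation': array([1.148e+00, 2.924e+00, 2.000e-03]), 'ft_force': array([  5.499,   8.051, -20.406]), 'moment': array([ 1.448, -0.941,  0.013]), 'finger_force': np.float64(62.793), 'gripper_width': np.float64(0.039)}
```

View pics/c1.png

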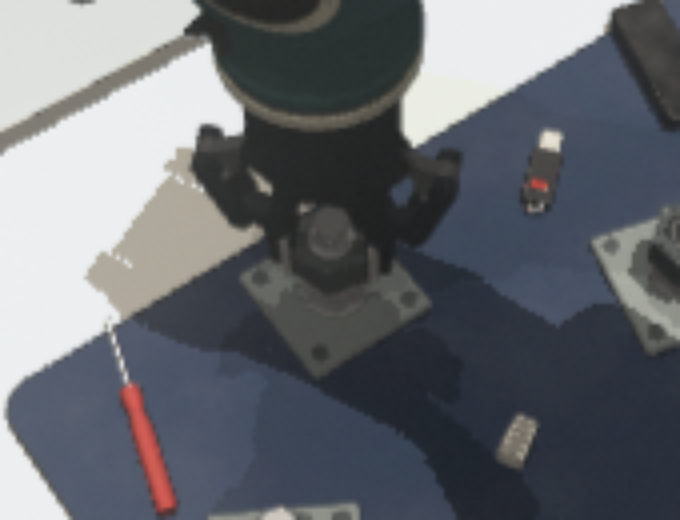

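The side picture shows both pads on the flats of the loose nut, with the stud top at about (330,230). Grip force is 63 N, so I'll turn it clockwise.

>>> drive_tool(
  increments="0.01 0.01 -0.044 0 0 -0.0175 -0.4;0.01 0.01 -0.044 0 0 -0.0175 -0.4;0 0 -0.044 0 0 -0.0175 -0.4;0 0 -0.044 0 0 -0.0175 -0.4",
)

```text
clock: 3.78
tool_pos: [0.5745, -0.0043, 0.0493]
orientation: [-1.765, -2.598, -0.001]
ft_force: [0.9, 5.1, -15.6]
gripper_width: 0.0392
finger_force: 63.1
```

Run:
```python
from h import *
s=sensors.read_state(); print({k:np.round(v,3) for k,v in s.items()})
```

```text
{'clock': np.float64(3.783), 'joints': array([ 0.317,  0.648, -0.47 ,  1.862,  0.42 ,  0.731, -0.011]), 'qvel': array([-0.242, -0.048,  0.323,  0.01 , -0.263, -0.101, -1.103]), 'tau': array([  6.404, -97.766, -12.479, -34.074,   1.399,   0.898,   3.283]), 'tool_pos': array([ 0.575, -0.004,  0.049]), 'orientation': array([-1.765e+00, -2.598e+00, -1.000e-03]), 'ft_force': array([  0.922,   5.134, -15.602]), 'moment': array([1.03 , 0.06 , 0.425]), 'finger_force': np.float64(63.1), 'gripper_width': np.float64(0.039)}
```

>>> drive_tool(
  increments="0 0 -0.044 0 0 -0.0175 -0.4;0 0 -0.044 0 0 -0.0175 -0.4;0 0 -0.044 0 0 -0.0175 -0.4;0 0 -0.044 0 0 -0.0175 -0.4;0 0 -0.02 0 0 -0.008 -0.4",
)

```text
clock: 4.2
tool_pos: [0.5745, -0.0042, 0.0443]
orientation: [-2.343, -2.091, -0.0]
ft_force: [1.5, 4.7, -15.6]
gripper_width: 0.0387
finger_force: 63.2
```

```bash
cat > r.py <<'E'
from h import *
from scipy.spatial.transform import Rotation as R
s=sensors.read_state(); y=R.from_rotvec(s['orientation']).as_matrix()[:,1]
print('yaw',np.degrees(np.arctan2(y[1],y[0])).round(2),{k:np.round(s[k],3) for k in('tool_pos','joints','moment','ft_force','gripper_width','finger_force')},s['tau'][6])
E
python3 r.py
```

```text
yaw -6.5 {'tool_pos': array([ 0.575, -0.004,  0.044]), 'joints': array([ 0.224,  0.633, -0.348,  1.866,  0.318,  0.697, -0.421]), 'moment': array([0.799, 0.014, 0.435]), 'ft_force': array([  1.466,   4.671, -15.552]), 'gripper_width': np.float64(0.039), 'finger_force': np.float64(63.177)} -0.5253627710044384
```

>>> drive_tool(
  increments="0 0 -0.025 0 0 -0.01 -0.4;0 0 -0.025 0 0 -0.01 -0.4;0 0 0 0 0 0 -0.4",
)

```text
clock: 4.45
tool_pos: [0.5746, -0.0042, 0.0431]
orientation: [-2.466, -1.944, -0.0]
ft_force: [-0.4, 5.2, -13.8]
gripper_width: 0.0391
finger_force: 63.4
```

```bash
python3 r.py
```

```text
yaw -13.5 {'tool_pos': array([ 0.575, -0.004,  0.043]), 'joints': array([ 0.201,  0.631, -0.317,  1.867,  0.292,  0.69 , -0.522]), 'moment': array([1.031, 0.219, 0.422]), 'ft_force': array([ -0.403,   5.214, -13.815]), 'gripper_width': np.float64(0.039), 'finger_force': np.float64(63.359)} -2.374558299779892
```

>>> drive_tool(
  increments="0 0 -0.02 0 0 -0.008 -0.4;0 0 -0.02 0 0 -0.008 -0.4;0 0 0 0 0 0 -0.4",
)

```text
clock: 4.7
tool_pos: [0.5746, -0.0044, 0.0424]
orientation: [-2.557, -1.824, 0.001]
ft_force: [-4.4, 2.9, -2.2]
gripper_width: 0.0391
finger_force: 67.0
```

```bash
python3 r.py
```

```text
yaw -19.0 {'tool_pos': array([ 0.575, -0.004,  0.042]), 'joints': array([ 0.182,  0.629, -0.293,  1.868,  0.272,  0.685, -0.602]), 'moment': array([0.702, 1.273, 2.262]), 'ft_force': array([-4.385,  2.863, -2.161]), 'gripper_width': np.float64(0.039), 'finger_force': np.float64(66.955)} -3.8996511697769165
```

>>> drive_tool(
  increments="0 0 -0.01 0 0 -0.006 -0.4;0 0 -0.01 0 0 -0.006 -0.4;0 0 0 0 0 0 -0.4",
)

```text
clock: 4.95
tool_pos: [0.5745, -0.0048, 0.0421]
orientation: [2.623, 1.729, -0.002]
ft_force: [-7.7, -0.8, 4.8]
gripper_width: 0.0388
finger_force: 82.6
```

```bash
python3 r.py
```

```text
yaw -23.21 {'tool_pos': array([ 0.574, -0.005,  0.042]), 'joints': array([ 0.168,  0.627, -0.274,  1.868,  0.256,  0.682, -0.662]), 'moment': array([-0.061,  1.877,  3.248]), 'ft_force': array([-7.716, -0.826,  4.75 ]), 'gripper_width': np.float64(0.039), 'finger_force': np.float64(82.552)} -4.387839138507843
```

The moment rises sharply to 3.2 N m after about 1.2 rad, which suggests the hard stop. I'll release, clear the arm and verify.

>>> drive_tool(
  increments="0 0 0 0 0 0 0.6;0 0 0 0 0 0 0.6;0 0 0 0 0 0 0.6;0 0 0.4 0 0 0 0.6;0 0 1 0 0 0 0.6;0 0 1 0 0 0 0.6;0 0 1 0 0 0 0.6;0 0 1 0 0 0 0.6",
)

```text
clock: 5.62
tool_pos: [0.5749, -0.0051, 0.1533]
orientation: [2.626, 1.724, 0.001]
ft_force: [-0.1, 0.2, 0.2]
gripper_width: 0.0684
finger_force: 0.0
```

>>> drive_tool(
  increments="-0.8 -1 0.5 0 0 0 0.6;-0.8 -1 0.5 0 0 0 0.6;-0.8 -1 0 0 0 0 0.6;-0.8 -1 0 0 0 0 0.6;-0.8 -1 0 0 0 0 0.6;-0.8 -1 0 0 0 0 0.6;-0.8 -1 0 0 0 0 0.6;-0.8 -1 0 0 0 0 0.6",
)

```text
clock: 6.28
tool_pos: [0.4139, -0.2062, 0.1772]
orientation: [2.625, 1.723, 0.001]
ft_force: [0.8, -0.5, 0.4]
gripper_width: 0.0683
finger_force: 0.0
```

```bash
python3 r.py
python3 - <<'E'
from h import *
shot('top','top2');shot('side','side2')
for c,C in(('A',[.575,-.005]),('B',[.449,.112]),('C',[.469,-.17])):
  for n in('top','side'):
   for k in '02':
    w=world(n,np.load(n+k+'_d.npy')).reshape(-1,3); r=np.hypot(*(w[:,:2]-C).T)
    q=w[(r<.026)&(w[:,2]>.036)&(w[:,2]<.064)]; zt=np.median(w[(r>.013)&(r<.02)&(w[:,2]>.036)&(w[:,2]<.064)][:,2])if len(q)>30 else 0
    q=q[abs(q[:,2]-zt)<.005][:,:2]
    if len(q)<60: print(c,n,k,'few');continue
    th=np.radians(np.arange(0,60,1))
    f=[sum(np.ptp(q@[np.cos(t+k),np.sin(t+k)]) for k in np.arange(3)*np.pi/3)/3 for t in th]
    print(c,n,k,'top z',zt.round(4),'angle',np.argmin(f),'w',np.round(min(f),4),len(q))
E
```

```text
yaw -23.44 {'tool_pos': array([ 0.414, -0.206,  0.177]), 'joints': array([ 0.625,  0.237, -0.258,  2.072,  0.081,  0.841, -0.089]), 'moment': array([-0.024, -0.071,  0.045]), 'ft_force': array([ 0.758, -0.502,  0.403]), 'gripper_width': np.float64(0.068), 'finger_force': np.float64(0.0)} -3.0477797985076904
A top 0 top z 0.058 angle 45 w 0.0401 229
A top 2 top z 0.0476 angle 47 w 0.0401 212
A side 0 top z 0.0581 angle 49 w 0.041 199
A side 2 top z 0.0478 angle 46 w 0.0397 190
B top 0 top z 0.0473 angle 18 w 0.0399 216
B top 2 top z 0.0474 angle 19 w 0.0398 215
B side 0 top z 0.0485 angle 19 w 0.0406 248
B side 2 top z 0.0485 angle 18 w 0.0407 243
C top 0 top z 0.0479 angle 34 w 0.0398 221
C top 2 top z 0.048 angle 34 w 0.0397 220
C side 0 top z 0.0483 angle 36 w 0.0412 182
C side 2 top z 0.0483 angle 36 w 0.0407 182
```

View pics/side2.png

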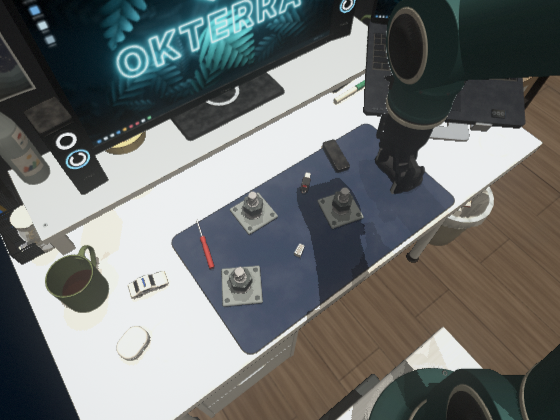

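The side view shows the nut at (253,205) seated low like the others, with the arm clear. The nut top dropped from 58.1 to 47.7 mm, level with the tight nuts (47.9 and 48.1 mm). It held still against about 3 N m, and the other two nuts have not moved.

```bash
python3 -c "
from cell import manip; print(manip.sign_off())"
```

```text
the job is handed in; nothing more can be done
None
```

The loose lock nut is run down about 1.05 rad and tight: it stopped turning under about 3 N m and sits level with the other two, which did not move. I let go, moved the arm clear and handed the job in at about 6.4 s.

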